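# Power up the bar's shutter control and hold the key switch turned

### The arm

A 6-joint arm with a two-finger parallel gripper is mounted at the origin on a cart in front of the work surface, level with it; the furniture and walls round the work are solid. World frame = base frame: x ahead of the robot, y to its left, z up, the work surface at z = 0. Lengths are in mm, angles in rad, forces in N, time in s.
With the tool pointing down it reaches from about 400 to 925 mm from the base axis. Payload 12.5 kg.
Tool frame: the origin (TCP) lies midway between the tips of the shut fingers; the grasp point (between the pads) lies 19 mm behind it; z points along the fingers, y is the line along which they close (so a half turn about z gives the same grasp; the last joint's range is limited). The gripper opens to 95 mm and grips with 3 to 60 N. Pads are 20 mm wide; open, the fingers measure 119 mm over their backs; the gripper's body (75 mm by 180 mm) begins 59 mm behind the grasp point.
Start: joints at [-1.336, 0.491, 1.559, -0, 1.092, -0.106], TCP at [208.924, -589.065, 214.661] pointing down, gripper open.
Joint ranges: [-3.1, 3.1], [-0.84, 2.19], [0.05, 2.79], [-1.13, 4.28], [0.06, 2.93], [-2.69, 2.69]. Speed limits (rad/s): [2.22, 2.22, 2.79, 3.14, 3.14, 3.14].

### API

Orientations are given as [roll, pitch, yaw] about the fixed x, y, z axes, in that order (R = Rz(yaw) Ry(pitch) Rx(roll)).
In Python, from cell import state, read_camera, camera_info, env gives the robot as it stands.
- The arm moves only by the tool move_arm, never from a script. Its argument "commands" is a list of rows, each a list of 3 entries, a list of its own where there are three numbers: the shift along the world's x, y, z in cm, then the turn, a rotation vector about the world's x, y, z in degrees, then the opening, from 0 (shut) to 1 (fully open). A call has 1 to 10 rows; each row shifts and turns the commanded pose from where the row before left it; what a row does not reach is not made up. A row lasts 1/10 s, in which the tool goes at most 50 mm and 8.59 degrees, less where a joint would pass 70% of its speed; a pose out of reach is approached as far as the arm can. A call with a gripper value outside its range is refused whole. The fingers move at their own pace and stop on an object; the grip force is fixed at half the most. Time passes only in rows, so rows that do not move let the fingers close. It gives the time, the measured TCP pose, the force, the opening and the grip force at its end, in the units of the state.
- state(): the state, without advancing time (a new reading comes with each control period).
- read_camera(name): name is "side" or "top" or "wrist"; returns the picture (480x640x3 uint8, blue, green, red); there is no depth.
- camera_info(name): a dict with "K" (3x3 intrinsics, pixels), "cam_to_world" (4x4, takes a point from camera to world coordinates). Camera axes: x right, y down, z forward; pixel columns grow to the right and rows downward; lengths in mm; the calibration is good to about 2 mm. A picture is of the moment at which its call begins: read the wrist's pose just before it. camera_info takes no time and is no camera call; for the wrist camera it gives the pose at the moment of the call.
- env.job_done(): hands the job in; it is judged then, once.
The state is a dict: "t": time; "joints": joint angles; "qvel": joint speeds; "tau": joint torques, N m; "eef_pos": TCP position; "tcp_rot": TCP orientation; "ft_force": force on the tool from outside, world axes, zero at the start; "moment": the same for the moment, N m; "opening": opening from 0.0 (shut) to 1.0 (fully open); "grip_force": force on a finger pad.
Only numpy, scipy, OpenCV 4.12 (cv2) and the standard library are available. Lean on these libraries where they do the work, as an engineer would, in place of code of your own. Each camera call takes 0.05 s, during which the arm holds its last target. There are 200 camera calls.

### The job

Get the bar's shutter control running: first press the loose battery block down into the empty bay of the control unit until its top is flush. Then take the flat-bladed key (rectangular head, not the round-headed pin key) out of the key rack, push it fully home into the switch, past the sticky pins, and only then turn it a quarter turn clockwise as seen from above. The switch springs back, so finish while still gripping the key and holding it turned; leave the other key and the things standing around where they are.

Things in the scene. Friction and masses are not known exactly. Their poses are not given: they have to be found in the camera images.
- control_unit: Grey plastic box fixed on the worktop, 120 (x) x 200 (y) x 62 mm high; origin at the centre of its underside. In its top: a rectangular battery bay (towards +y) and a round key switch with a dark steel collar (towards -y).
- bay_mouth (a point): Centre of the battery bay's mouth, level with the unit's top (62 mm up); axes as the unit's. Bay 63 mm along x, 43 mm along y, 26 mm deep, flat floor. 12 mm down, sprung catches stand 2.6 mm out of both long walls: the block stops on them under its own weight, is pressed past with about 7 N, then stays on the floor, flush with the unit's top.
- battery: Loose black battery block 60 (x) x 40 (y) x 26 mm, its lowest 3 mm slimmer (57x36 mm), with a grip rib on top: 34 mm along x, 12 mm thick along y, standing 24 mm above the block's top face. Origin at the centre of its underside, z up. Fits the bay either way round, its x along the bay's x. 0.08 to 0.17 kg.
- battery_top (a point): Centre of the block's top face, at the foot of the grip rib, 26 mm above its underside.
- key_rack: Wooden rack fixed on the worktop, 52 (x) x 118 (y) x 38 mm high, origin at the centre of its underside, with two upright slots 60 mm apart along its y, 14 mm (y) x 7 mm (x), 30 mm deep; a key stands loosely in each, blade down.
- key: The key to use. Flat steel blade 34 mm long, 12 mm wide (y), 5 mm thick (x), lowest 4 mm slimmer (9.5 x 3 mm); above it a black rectangular head 34 mm wide (y), 10 mm thick (x), from 34 to 78 mm above the tip: pinch it across its 10 mm. Origin at the blade's tip, z up to the head. In the rack the tip is 8 mm above the worktop. 0.04 kg.
- key_tip (a point): The tip of the key's blade (the key's origin).
- pin_key: The other key, to be left in the rack: round steel pin 6 mm thick and a round disc head 38 mm across, 10 mm thick. Origin at the tip of its pin.
- key_slot (a point): Centre of the keyway's mouth in the switch's steel core, level with the unit's top face; turns with the core, z up. Keyway 14 mm along its y, 7 mm along its x, 30 mm deep, bevelled mouth; at rest its axes are parallel to the unit's. A dark steel collar (42 mm across, bore 26 mm) stands 2 mm above it. The blade goes in either way round; home, the head's underside is 4 mm above this point.
- slot_floor (a point): Centre of the keyway's floor, 30 mm below its mouth, where the key's tip rests when home; axes as key_slot. Two pairs of sprung pins stand 2 mm into the keyway from both x sides, 10 and 21 mm below the mouth (felt when the tip is 13 and 24 mm down): the first takes about 4 N to push past, both 6 to 9 N; rock the key a few degrees if it sticks.
- key_switch (a joint): Turning angle of the switch core about its upright axis, 0 at rest, growing clockwise as seen from above, stop at 1.65 rad; a quarter turn is 1.57 (the blade has up to 0.2 rad of play in the keyway, so the core lags the key; going on to the stop is fine). A spring (0.05 Nm/rad, 0.02 Nm at rest, about 0.1 Nm at a quarter turn) returns it to 0 when let go.
- shot: Bystander: small clear shot glass, 47 mm across, 58 mm tall; origin at the centre of its underside.
- espresso_cup: Bystander: white espresso cup with a handle, 62x89x52 mm; origin at the centre of its underside.
- tin: Bystander: round fruit tin, 75 mm across, 58 mm tall; origin at the centre of its underside.
- jigger: Bystander: steel hourglass bar measure, 42 mm across, 80 mm tall; origin at the centre of its underside.
Things that resemble listed ones, but are neither listed nor needed, are in the scene too. What is shaped like the key but yellow is not meant.

How it is judged (in metres and radians):
On the way, in this order (a step that is already met when the one before it is completed fails the run):
1. the battery block is pressed flush into the bay, the key switch still at rest (z of battery_top in the frame of bay_mouth between -0.004 and 0.0025 m and horizontal distance between battery_top and bay_mouth below 0.005 m and angle between battery's own z axis and vertical below 0.08 rad and value of joint key_switch below 0.3 rad), for 0.2 s.
2. the flat key is fully home in the switch, not yet turned (z of key_tip in the frame of slot_floor below 0.003 m and horizontal distance between key_tip and slot_floor below 0.0035 m and angle between key's own z axis and vertical below 0.14 rad and value of joint key_switch below 0.4 rad), for 0.2 s.
3. the key is turned a quarter and held by the fingers (z of key_tip in the frame of slot_floor below 0.003 m and horizontal distance between key_tip and slot_floor below 0.0035 m and angle between key's own z axis and vertical below 0.14 rad and value of joint key_switch above 1.2 rad and contact force between the fingers and key above 1 N), for 0.3 s.
At the end, for the whole second after the job is handed in: Battery block flush in the bay (top within 2.5 mm of the unit's top, centred within 5 mm); the flat key within 3 mm of fully home, turned at least 1.2 rad (about 70 degrees) clockwise, still gripped (over 1 N) and steady (all of step 3 and z of battery_top in the frame of bay_mouth between -0.004 and 0.0025 m and horizontal distance between battery_top and bay_mouth below 0.005 m and angle between battery's own z axis and vertical below 0.08 rad and velocity of joint key_switch below 0.2 rad/s); the arm keeps its last pose, push and grip.
It fails at once if the switch is turned before the flat key is fully home (value of joint key_switch above 0.5 rad and distance between key_tip and slot_floor above 0.008 m).
It fails at once if the other key is taken out or knocked over (distance of pin_key from where it was at the start of the episode above 0.02 m or angle between pin_key's own z axis and vertical above 0.5 rad).
It fails at once if a bystander is displaced more than 30 mm or tipped (distance of any of shot, espresso_cup, tin, jigger from where it was at the start of the episode above 0.03 m or angle between any of shot, espresso_cup, tin, jigger's own z axis and vertical above 0.6 rad).
It also fails if it takes over 69 s, if anything falls off the work surface, if the arm or the gripper's body presses on something with over 40 N, if the wrist force passes 120 N, or if a joint passes its speed limit or range.

## Working session

There is one attempt and no reset: what is moved stays moved. The work goes in short steps, Python scripts to look and compute and a tool call to move; the robot and the scene stay as the last step left them, time stands still between calls to the robot, and variables do not carry over. Pictures are saved under pics/ and viewed, at most 10 in all, crops included, and the job is handed in when it is done.

Besides the shell and the picture viewer there is one more tool, called after "Request:" by a JSON object that holds its "method" and its "body", one argument or row to a line. move_arm: Moves the arm, as the interface text tells. Its arguments: {"type":"object","properties":{"commands":{"type":"array"}},"required":["commands"]}

```bash
ls; mkdir -p pics; python3 - <<'E'
from cell import state, read_camera, camera_info
import cv2, numpy as np
s=state(); print(s['t'],s['eef_pos'],s['tcp_rot'],s['opening'])
for n in ("top","side"):
    im=read_camera(n); cv2.imwrite(f"pics/{n}0.png",im)
    c=camera_info(n); print(n,np.round(c["K"],1).tolist(),np.round(c["cam_to_world"],3).tolist())
c=camera_info("wrist"); print(np.round(c["K"],1).tolist(),np.round(c["cam_to_world"],3).tolist())
E
```

```text
pics
0.0 [ 208.86879798 -588.79313164  214.05708509] [-3.14043112e+00 -1.21302817e-04  3.40816287e-01] 1.0008414079811527
top [[577.7, 0.0, 315.1], [0.0, 577.7, 240.6], [0.0, 0.0, 1.0]] [[-0.015, -0.986, 0.166, 281.319], [-1.0, 0.012, -0.017, -3.086], [0.015, -0.166, -0.986, 1497.674], [0.0, 0.0, 0.0, 1.0]]
side [[471.9, 0.0, 325.1], [0.0, 471.9, 245.0], [0.0, 0.0, 1.0]] [[-0.852, -0.28, 0.443, -48.785], [-0.524, 0.476, -0.707, 910.748], [-0.013, -0.834, -0.552, 783.777], [0.0, 0.0, 0.0, 1.0]]
[[422.3, 0.0, 318.7], [0.0, 422.3, 243.4], [0.0, 0.0, 1.0]] [[0.334, -0.907, -0.256, 281.178], [-0.943, -0.321, -0.09, -563.289], [-0.001, 0.271, -0.963, 383.373], [0.0, 0.0, 0.0, 1.0]]
```

View pics/top0.png

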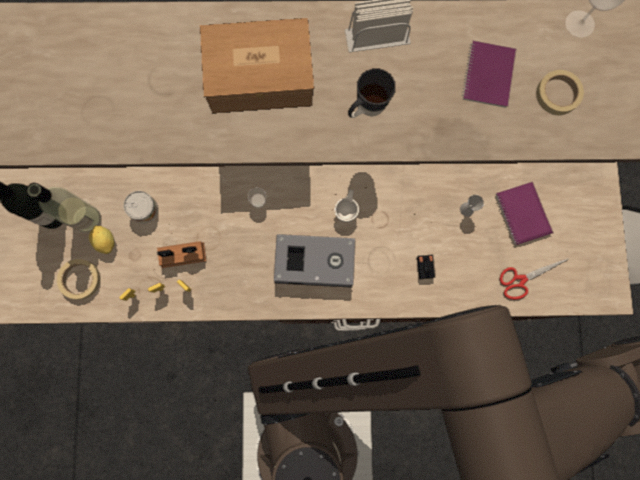

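View pics/side0.png

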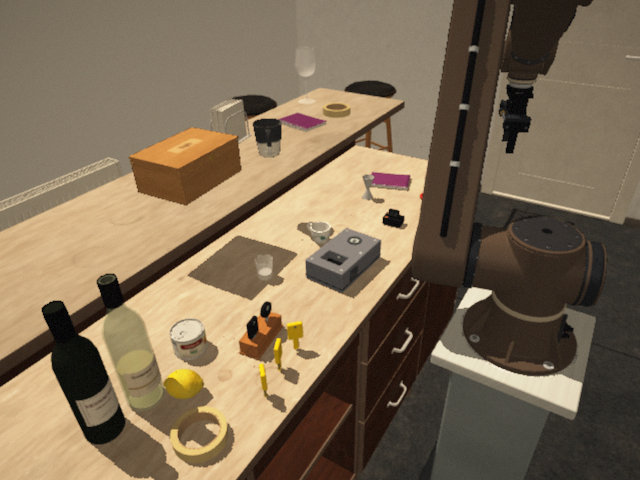

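The top view shows the battery block at (426,267) and the control unit at (315,262), with its bay at (296,258) and switch at (335,261). The rack is at (181,253), with dark heads at (165,253) and (191,250). Three yellow look-alike keys stand at (127,293), (156,287) and (184,285). In the side view the rack heads are at (252,327) and (266,310), and the battery is at (394,217).
Key candidates: the two black heads, one flat and one round, and the three yellow decoys. A close crop will decide.

```bash
cat > h.py <<'E'
import numpy as np, cv2
from cell import state, read_camera, camera_info, env
def ray(c,uv):
    d=np.linalg.inv(c["K"])@[uv[0],uv[1],1.]; M=np.array(c["cam_to_world"])
    return M[:3,3],M[:3,:3]@d
def plane(c,uv,z):
    o,d=ray(c,uv); return o+d*(z-o[2])/d[2]
def tri(c1,a,c2,b):
    (o1,d1),(o2,d2)=ray(c1,a),ray(c2,b)
    d1=d1/np.linalg.norm(d1);d2=d2/np.linalg.norm(d2)
    s=np.linalg.lstsq(np.c_[d1,-d2],o2-o1,rcond=None)[0]
    p,q=o1+s[0]*d1,o2+s[1]*d2
    return (p+q)/2,np.linalg.norm(p-q)
def px(c,p):
    M=np.linalg.inv(c["cam_to_world"]); q=c["K"]@(M[:3,:3]@np.array(p)+M[:3,3]); return q[:2]/q[2]
E
python3 - <<'E'
from h import *
T=cv2.imread('pics/top0.png');S=cv2.imread('pics/side0.png')
f=lambda I,x,y,w,h,k:cv2.resize(I[y:y+h,x:x+w],None,fx=k,fy=k,interpolation=cv2.INTER_CUBIC)
a=np.hstack([f(T,150,235,65,50,6),f(S,225,290,65,50,6)])
b=np.hstack([f(T,410,245,40,50,5),f(T,270,230,90,50,5)[:250,:350],f(S,370,200,46,50,5)])
w=780; b=np.pad(b,((0,0),(0,max(0,w-b.shape[1])),(0,0)))[:,:w]
cv2.imwrite('pics/crop1.png',np.vstack([a,b]))
ct,cs=camera_info('top'),camera_info('side')
for n,a,b in [('bat',(426,267),(394,217)),('rackL',(165,253),(252,327)),('rackR',(191,250),(266,310)),('switch',(335,261),(354,241)),('bay',(296,258),(335,260))]:
    p,e=tri(ct,a,cs,b); print(n,p.round(1),round(e,1))
E
```

```text
bat [ 457.  -313.4   23. ] 0.4
rackL [496.3 347.8  63.6] 1.4
rackR [504.8 284.5  60.9] 4.4
switch [472.3 -76.7  58.8] 3.4
bay [480.   20.2  50.2] 1.7
```

View pics/crop1.png

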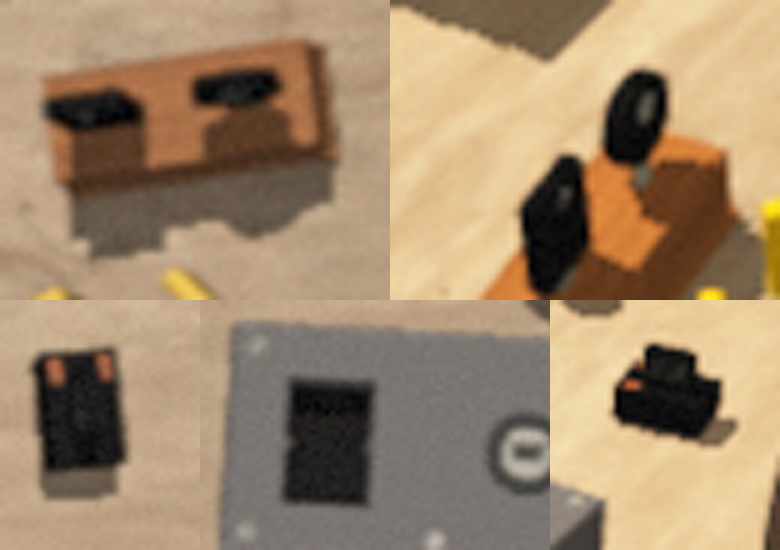

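The crop shows the left rack key (about px (165,253), +y side) with a rectangular head and a square shadow, so that is the flat key. The right one (191,250) has a disc head and is the pin key. The battery lies with its long side roughly along x. I'll move above the battery.

Request:
{"method": "move_arm", "body": {
  "commands": [
    [[2.7, 3, -0.4], [0, 0, -2.1], 1],
    [[2.7, 3, -0.4], [0, 0, -2.1], 1],
    [[2.7, 3, -0.4], [0, 0, -2.1], 1],
    [[2.7, 3, -0.4], [0, 0, -2.1], 1],
    [[2.7, 3, -0.4], [0, 0, -2.1], 1],
    [[2.7, 3, -0.4], [0, 0, -2.1], 1],
    [[2.7, 3, -0.4], [0, 0, -2.1], 1],
    [[2.7, 3, -0.4], [0, 0, -2.1], 1],
    [[2.7, 3.2, -0.4], [0, 0, -2.1], 1],
    [[0, 0, 0], [0, 0, 0], 1]
  ]
}}

```text
t: 1.1
eef_pos: [453.9, -313.6, 178.0]
tcp_rot: [-3.14, 0.001, 0.014]
ft_force: [-0.8, -0.7, -0.2]
opening: 0.998
grip_force: 0.0
```

```bash
python3 - <<'E'
from h import *
s=state(); c=camera_info('wrist'); I=read_camera('wrist'); cv2.imwrite('pics/w1.png',I)
print(s['t'],s['eef_pos'].round(1),s['tcp_rot'].round(3),s['joints'].round(2),s['ft_force'].round(1))
for n,p in dict(bat=(457,-313,26)).items(): print(n,px(c,p).round())
np.savez('w1.npz',K=c['K'],M=c['cam_to_world'])
E
```

```text
1.1 [ 453.9 -313.6  178. ] [-3.14e+00  1.00e-03  1.40e-02] [-0.72  0.43  1.78  0.    0.93  0.83] [-0.8 -0.7 -0.2]
bat [318. 222.]
```

View pics/w1.png

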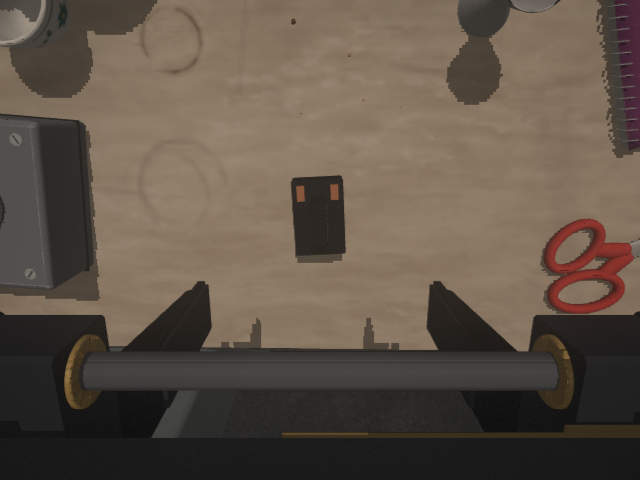

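The wrist view shows the battery at px (292–345, 177–255) with its contacts at the +x end and nearly aligned, and the unit at the left. Next is a second view, lower and shifted.

Request:
{"method": "move_arm", "body": {
  "commands": [
    [[-2, 0, -2.5], [0, 0, 0], 0.6],
    [[-2, 0, -2.5], [0, 0, 0], 0.6],
    [[0, 0, 0], [0, 0, 0], 0.6]
  ]
}}

```text
t: 1.45
eef_pos: [408.8, -316.7, 126.4]
tcp_rot: [-3.138, 0.004, 0.009]
ft_force: [-0.4, 0.7, 0.6]
opening: 0.799
grip_force: 0.0
```

```bash
python3 - <<'E'
from h import *
s=state(); c=camera_info('wrist'); I=read_camera('wrist'); cv2.imwrite('pics/w2.png',I)
print(s['t'],s['eef_pos'].round(1),s['tcp_rot'].round(3))
np.savez('w2.npz',K=c['K'],M=c['cam_to_world'])
C=[dict(K=d['K'],cam_to_world=d['M']) for d in (np.load('w1.npz'),np.load('w2.npz'))]
P=[]
for k,(c,n) in enumerate(zip(C,('w1','w2'))):
    I=cv2.imread(f'pics/{n}.png'); h=cv2.cvtColor(I,cv2.COLOR_BGR2HSV); u=px(c,(457,-313,26)).astype(int)
    roi=np.zeros(I.shape[:2],np.uint8); roi[u[1]-75:u[1]+75,u[0]-70:u[0]+70]=1
    o=((h[...,0]<14)&(h[...,1]>110)&(h[...,2]>90)&(roi>0)).astype(np.uint8)
    n_,l,st,ce=cv2.connectedComponentsWithStats(o)
    ix=[i for i in range(1,n_) if st[i,4]>30]; ix=sorted(ix,key=lambda i:ce[i,0]); print([(ce[i].round(1),st[i,4]) for i in ix]); P.append([ce[i] for i in ix])
    d=((h[...,2]<60)&(roi>0)|(o>0)).astype(np.uint8)
    cn=max(cv2.findContours(d,0,1)[0],key=cv2.contourArea); r=cv2.boundingRect(cn); print(r)
    pts=cn[:,0]; 
    # edges at top-face height via line fits between contacts and rear
    ys=range(r[1]+int(.25*r[3]),r[1]+int(.9*r[3]))
    for f,nm in ((min,'left'),(max,'right')):
        L=[]
        for y in ys:
            xs=np.where(d[y,r[0]:r[0]+r[2]])[0]
            L.append(plane(c,(r[0]+f(xs),y),26)[:2])
        L=np.array(L); q=np.polyfit(L[:,0],L[:,1],1); print(nm,'y at 457',np.polyval(q,457).round(1),'slope',q[0].round(4))
    print('rear x',plane(c,(r[0]+r[2]/2,r[1]+r[3]-1),26).round(1))
    for i in P[-1]: print('contact',plane(c,i,26).round(1))
for a,b in zip(*P): print('tri',tri(C[0],a,C[1],b))
I=cv2.imread('pics/w2.png');cv2.imwrite('pics/w2c.png',cv2.resize(I[100:350,200:440],None,fx=2.4,fy=2.4))
E
```

```text
1.45 [ 408.8 -316.7  126.4] [-3.138  0.004  0.009]
[(array([300. , 193.4]), np.int32(123)), (array([333.9, 191.5]), np.int32(122))]
(292, 176, 53, 80)
left y at 457 -294.3 slope 0.0659
right y at 457 -332.5 slope 0.0642
rear x [ 430.4 -313.5   26. ]
contact [ 479.6 -298.7   26. ]
contact [ 481.4 -324.6   26. ]
[(array([291.5, 133.4]), np.int32(192)), (array([333.5, 131.1]), np.int32(200))]
(281, 115, 67, 98)
left y at 457 -294.1 slope 0.0683
right y at 457 -332.5 slope 0.0646
rear x [ 430.4 -313.2   26. ]
contact [ 479.7 -298.7   26. ]
contact [ 481.3 -324.6   26. ]
tri (array([ 479.65966367, -298.71075369,   26.46369345]), np.float64(0.06868311355660747))
tri (array([ 481.25612916, -324.64532608,   25.03970954]), np.float64(0.03991257172503477))
```

View pics/w2c.png

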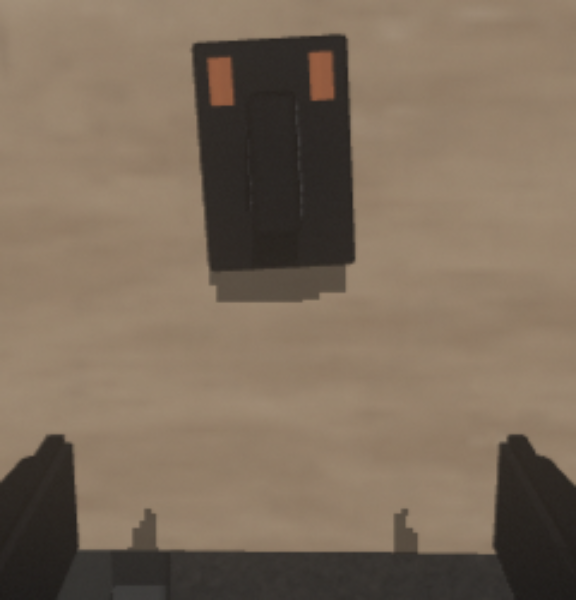

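The second view shows the rib centred on the block, and the contacts triangulate to z≈26 as expected. The battery centre is (460.4, -313.1) with yaw 0.065. I'll approach it.

Request:
{"method": "move_arm", "body": {
  "commands": [
    [[2.5, 0.2, 0], [0, 0, 1.6], 0.4],
    [[2.4, 0.2, -1], [0, 0, 1.6], 0.4],
    [[0, 0, -3], [0, 0, 0], 0.4],
    [[0, 0, -2], [0, 0, 0], 0.4],
    [[0, 0, 0], [0, 0, 0], 0.4],
    [[0, 0, 0], [0, 0, 0], 0.4]
  ]
}}

```text
t: 2.1
eef_pos: [461.6, -313.8, 69.7]
tcp_rot: [3.141, -0.001, 0.067]
ft_force: [0.9, -0.2, 1.0]
opening: 0.406
grip_force: 0.0
```

Request:
{"method": "move_arm", "body": {
  "commands": [
    [[-0.1, 0.1, -2], [0, 0, 0], 0.4],
    [[0, 0, -1.9], [0, 0, 0], 0.4],
    [[0, 0, 0], [0, 0, 0], 0.2],
    [[0, 0, 0], [0, 0, 0], 0],
    [[0, 0, 0], [0, 0, 0], 0],
    [[0, 0, 0], [0, 0, 0], 0],
    [[0, 0, 0], [0, 0, 0], 0]
  ]
}}

```text
t: 2.8
eef_pos: [460.4, -312.6, 30.8]
tcp_rot: [3.14, -0.001, 0.067]
ft_force: [-1.5, -0.5, 7.6]
opening: 0.126
grip_force: 30.0
```

Request:
{"method": "move_arm", "body": {
  "commands": [
    [[0, 0, 3], [0, 0, 0], 0],
    [[0, 0, 4], [0, 0, 0], 0],
    [[0, 1, 4.5], [0, 0, 0], 0],
    [[0, 4, 1], [0, 0, -0.6], 0],
    [[-0.5, 4.5, 0], [0, 0, -0.6], 0],
    [[-0.5, 4.5, 0], [0, 0, -0.6], 0],
    [[-0.5, 4.5, 0], [0, 0, -0.6], 0],
    [[-0.5, 4.5, 0], [0, 0, -0.6], 0],
    [[-0.5, 4.3, 0], [0, 0, -0.6], 0],
    [[0, 0, 0], [0, 0, 0], 0]
  ]
}}

```text
t: 3.8
eef_pos: [433.6, -35.2, 155.0]
tcp_rot: [-3.141, 0.001, 0.008]
ft_force: [0.1, -0.7, -1.2]
opening: 0.125
grip_force: 30.0
```

```bash
python3 - <<'E'
from h import *
s=state(); c=camera_info('wrist'); I=read_camera('wrist'); cv2.imwrite('pics/w3.png',I)
print(s['t'],s['eef_pos'].round(1),s['tcp_rot'].round(3),s['opening'],s['ft_force'].round(1))
np.savez('w3.npz',K=c['K'],M=c['cam_to_world'])
E
```

```text
3.8 [433.6 -35.2 155. ] [-3.141e+00  1.000e-03  8.000e-03] 0.12462357512203677 [ 0.1 -0.7 -1.2]
```

View pics/w3.png

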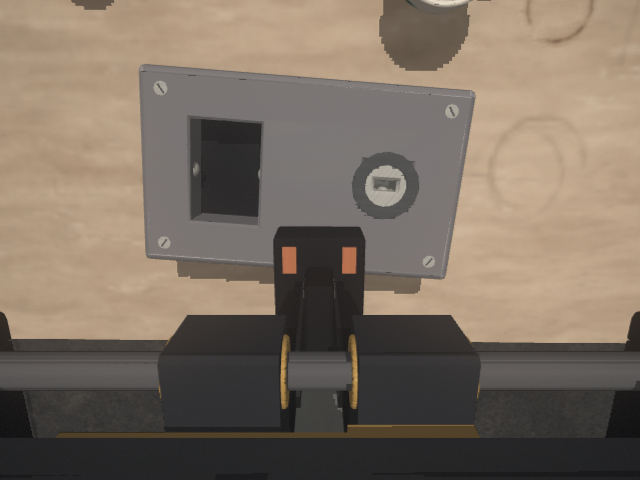

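The view shows the unit slightly yawed. The bay mouth is at px (189,116)-(263,122)-(260,225)-(190,220), the switch collar at (385,185), and screws at (160,88), (452,111), (429,262) and (164,242). The battery hangs straight in the fingers. I'll take one more view from a shifted pose.

Request:
{"method": "move_arm", "body": {
  "commands": [
    [[-1.5, 2.5, 0], [0, 0, 0], 0],
    [[-1.5, 2.5, 0], [0, 0, 0], 0],
    [[0, 0, 0], [0, 0, 0], 0],
    [[0, 0, 0], [0, 0, 0], 0]
  ]
}}

```text
t: 4.25
eef_pos: [405.5, 10.4, 155.0]
tcp_rot: [3.141, -0.001, 0.004]
ft_force: [0.9, -0.2, -1.7]
opening: 0.124
grip_force: 30.0
```

```bash
python3 - <<'E'
from h import *
s=state(); c=camera_info('wrist'); I=read_camera('wrist'); cv2.imwrite('pics/w4.png',I)
print(s['t'],s['eef_pos'].round(1),s['tcp_rot'].round(3))
np.savez('w4.npz',K=c['K'],M=c['cam_to_world'])
C=[dict(K=d['K'],cam_to_world=d['M']) for d in (np.load('w3.npz'),np.load('w4.npz'))]
seed=dict(s1=(160,88),s2=(452,111),s3=(429,262),s4=(164,242),sw=(385,185),b1=(189,116),b2=(263,122),b3=(260,225),b4=(190,220))
W={k:plane(C[0],v,62) for k,v in seed.items()}
out={k:[] for k in seed}
for c,n in zip(C,('w3','w4')):
    I=cv2.imread(f'pics/{n}.png'); g=cv2.cvtColor(I,cv2.COLOR_BGR2GRAY)
    for k,p in W.items():
        u=px(c,p)
        if k[0]=='s' and k!='sw':
            x,y=u.astype(int)-13; t=g[y:y+26,x:x+26]; m=cv2.threshold(t,int(np.median(t))+25,1,0)[1]
            N,l,st,ce=cv2.connectedComponentsWithStats(m); j=1+np.argmax(st[1:,4]); r=ce[j]+[x,y]
        elif k=='sw':
            x,y=u.astype(int)-45; t=g[y:y+90,x:x+90]; m=(t<72).astype(np.uint8)
            cn=max(cv2.findContours(m,0,1)[0],key=cv2.contourArea); e=cv2.fitEllipse(cv2.convexHull(cn)); r=np.array(e[0])+[x,y]; print('ell',np.round(e[1],1))
        else:
            r=cv2.cornerSubPix(g,np.array([[u]],np.float32),(6,6),(-1,-1),(3,50,.01))[0,0]
        out[k].append(r)
Q={}
for k,(a,b) in out.items():
    p,e=tri(C[0],a,C[1],b); A,B=plane(C[0],a,62),plane(C[1],b,62); Q[k]=(A+B)/2
    print(k,np.round(a,1),np.round(b,1),'tri',p.round(1),e.round(1),'pl',A[:2].round(1),B[:2].round(1))
bay=sum(Q[k] for k in('b1','b2','b3','b4'))/4; un=sum(Q[k] for k in('s1','s2','s3','s4'))/4
v=[Q['s1']-Q['s2'],Q['s4']-Q['s3']]; w=[Q['s1']-Q['s4'],Q['s2']-Q['s3'],Q['b1']-Q['b4'],Q['b2']-Q['b3']]
print('bay',bay,'unit',un,'sw',Q['sw'],'yaw',[np.arctan2(-a[0],a[1]).round(4) for a in v],[np.arctan2(a[1],a[0]).round(4) for a in w])
E
```

```text
4.25 [405.5  10.4 155. ] [ 3.141e+00 -1.000e-03  4.000e-03]
ell [ 6.5 20.6]
ell [ 4.9 10.7]
s1 [160.   87.5] [235.1  36. ] tri [530.4  58.5  61.7] 0.0 pl [530.4  58.4] [530.3  58.4]
s2 [451.5 110.7] [534.4  59.7] tri [ 518.7 -113.3   61.6] 0.1 pl [ 518.7 -113.2] [ 518.6 -113.1]
s3 [428.3 261.2] [503.5 219.2] tri [ 424.8 -106.7   62.1] 0.1 pl [ 424.8 -106.7] [ 424.8 -106.7]
s4 [163.8 241.9] [232.3 200. ] tri [436.5  64.9  61.7] 0.2 pl [436.7  64.8] [436.5  64.8]
sw [349.8 228.2] [436.4 161.4] tri [462.6 -48.5 116.8] 6.7 pl [446.6 -54.8] [460.8 -61.3]
b1 [188.2 115.5] [262.   65.7] tri [515.   43.9  59.7] 0.2 pl [514.8  43.1] [514.7  43.6]
b2 [261.8 122.3] [338.6  72.3] tri [511.3  -0.6  62.6] 0.1 pl [ 5.112e+02 -5.000e-01] [511.4  -0.6]
b3 [257.5 224.7] [328.7 179.8] tri [449.    4.3  62.3] 1.0 pl [448.5   4. ] [449.3   4.5]
b4 [190.3 219.7] [259.6 176.4] tri [450.8  47.5  59.2] 0.1 pl [451.4  46.6] [451.2  47.2]
bay [481.58030815  23.50165516  62.        ] unit [477.59098191 -24.16059817  62.        ] sw [453.69176831 -58.0680373   62.        ] yaw [np.float64(-0.0683), np.float64(-0.0684)] [np.float64(-0.0683), np.float64(-0.0684), np.float64(-0.0557), np.float64(-0.0776)]
```

```bash
python3 - <<'E'
from h import *
C=[dict(K=d['K'],cam_to_world=d['M']) for d in (np.load('w3.npz'),np.load('w4.npz'))]
T=[(433.6,-35.2),(405.5,10.4)]; R=[]
for c,n,t in zip(C,('w3','w4'),T):
    I=cv2.imread(f'pics/{n}.png'); h=cv2.cvtColor(I,cv2.COLOR_BGR2HSV); g=cv2.cvtColor(I,cv2.COLOR_BGR2GRAY)
    o=((h[...,0]<14)&(h[...,1]>110)&(h[...,2]>90)).astype(np.uint8); o[:225]=0;o[300:]=0;o[:,:260]=0;o[:,380:]=0
    N,l,st,ce=cv2.connectedComponentsWithStats(o)
    for i in range(1,N):
        if st[i,4]>100: print(n,'contact-TCP',(plane(c,ce[i],150.2)[:2]-t).round(1))
    u=px(c,plane(C[0],(385,185),64)); x,y=u.astype(int)-45
    b=cv2.HoughCircles(cv2.GaussianBlur(g[y:y+90,x:x+90],(3,3),0),cv2.HOUGH_GRADIENT_ALT,1,60,param1=120,param2=.6,minRadius=25,maxRadius=42)
    print(b); 
    r=b[0,0,:2]+[x,y] if b is not None else u; R.append(r); print('sw',plane(c,r,64).round(1))
    t=g[y:y+90,x:x+90].copy(); ok=np.hypot(*(np.indices(t.shape)[::-1]-np.array(u-[x,y]).reshape(2,1,1)))<19
    m=((t>150)&ok).astype(np.uint8); cn=max(cv2.findContours(m,0,1)[0],key=cv2.contourArea); (q,rad)=cv2.minEnclosingCircle(cn); print('core',plane(c,np.array(q)+[x,y],62).round(1),rad)
print(tri(C[0],R[0],C[1],R[1]))
E
```

```text
w3 contact-TCP [20.1 13.2]
w3 contact-TCP [ 20.4 -12.7]
[[[39.       44.       37.29092 ]
  [39.       44.       28.579466]]]
sw [475.2 -71.9  64. ]
core [474.4 -75.9  62. ] 18.986583709716797
w4 contact-TCP [20.1 13.2]
w4 contact-TCP [ 20.3 -12.8]
[[[49.      44.      35.41831]]]
sw [475.4 -77.9  64. ]
core [474.6 -76.3  62. ] 18.982431411743164
(array([477.13773067, -69.2555579 ,  87.13042941]), np.float64(2.7510933080705247))
```

Request:
{"method": "move_arm", "body": {
  "commands": [
    [[2.5, 0.4, 0], [0, 0, -1.4], 0],
    [[2.5, 0.5, -1], [0, 0, -1.4], 0],
    [[2.5, 0.4, -1.5], [0, 0, -1.3], 0],
    [[0, 0, -2], [0, 0, 0], 0],
    [[0, 0, -1], [0, 0, 0], 0],
    [[0, 0, 0], [0, 0, 0], 0],
    [[0, 0, 0], [0, 0, 0], 0],
    [[0, 0, 0], [0, 0, 0], 0]
  ]
}}

```text
t: 5.1
eef_pos: [480.2, 23.6, 100.5]
tcp_rot: [3.141, -0.001, -0.068]
ft_force: [0.4, 0.9, -1.2]
opening: 0.123
grip_force: 30.0
```

Request:
{"method": "move_arm", "body": {
  "commands": [
    [[0.1, 0, -0.4], [0, 0, 0], 0],
    [[0, 0, -0.4], [0, 0, 0], 0],
    [[0, 0, -0.3], [0, 0, 0], 0],
    [[0, 0, -0.3], [0, 0, 0], 0],
    [[0, 0, -0.3], [0, 0, 0], 0],
    [[0, 0, 0], [0, 0, 0], 0],
    [[0, 0, 0], [0, 0, 0], 0]
  ]
}}

```text
t: 5.8
eef_pos: [480.9, 23.9, 82.6]
tcp_rot: [3.141, 0.0, -0.068]
ft_force: [-0.1, 0.0, -0.7]
opening: 0.123
grip_force: 30.0
```

Request:
{"method": "move_arm", "body": {
  "commands": [
    [[0, 0, -0.3], [0, 0, 0], 0],
    [[0, 0, -0.3], [0, 0, 0], 0],
    [[0, 0, -0.3], [0, 0, 0], 0],
    [[0, 0, -0.3], [0, 0, 0], 0],
    [[0, 0, -0.3], [0, 0, 0], 0],
    [[0, 0, -0.15], [0, 0, 0], 0],
    [[0, 0, 0], [0, 0, 0], 0],
    [[0, 0, 0], [0, 0, 0], 0],
    [[0, 0, 0], [0, 0, 0], 0]
  ]
}}

```text
t: 6.7
eef_pos: [480.9, 23.8, 66.6]
tcp_rot: [3.141, -0.0, -0.068]
ft_force: [-3.2, -2.6, 12.7]
opening: 0.126
grip_force: 30.0
```

Request:
{"method": "move_arm", "body": {
  "commands": [
    [[0, 0, 0], [0, 0, 0], 0.3],
    [[0, 0, 0], [0, 0, 0], 0.4],
    [[0, 0, 0], [0, 0, 0], 0.4],
    [[0, 0, 3], [0, 0, 0], 0.4],
    [[-1, 0, 4], [0, 0, 0], 0.4],
    [[-3, 0, 3], [0, 0, 0], 0.4],
    [[-3, 0, 0], [0, 0, 0], 0.4],
    [[0, 0, 0], [0, 0, 0], 0.4],
    [[0, 0, 0], [0, 0, 0], 0.4]
  ]
}}

```text
t: 7.6
eef_pos: [411.2, 23.9, 166.4]
tcp_rot: [3.141, -0.001, -0.068]
ft_force: [0.4, -0.5, -0.9]
opening: 0.398
grip_force: 0.0
```

```bash
python3 - <<'E'
from h import *
s=state(); c=camera_info('wrist'); I=read_camera('wrist'); cv2.imwrite('pics/w5.png',I)
print(s['t'],s['eef_pos'].round(1),s['tcp_rot'].round(3),s['opening'])
np.savez('w5.npz',K=c['K'],M=c['cam_to_world'])
h=cv2.cvtColor(I,cv2.COLOR_BGR2HSV)
o=((h[...,0]<14)&(h[...,1]>110)&(h[...,2]>90)).astype(np.uint8)
N,l,st,ce=cv2.connectedComponentsWithStats(o)
for i in range(1,N):
    if st[i,4]>60: print(ce[i].round(1),st[i,4],plane(c,ce[i],62).round(1))
cv2.imwrite('pics/w5c.png',I)
E
```

```text
7.6 [411.2  23.9 166.4] [ 3.141e+00 -1.000e-03 -6.800e-02] 0.3978495422583726
[290.4 102.9] 211 [501.7  35.4  62. ]
[332.5 103. ] 209 [500.    9.5  62. ]
[  4.2 140.6] 165 [491.5 217.1  62. ]
```

View pics/w5c.png

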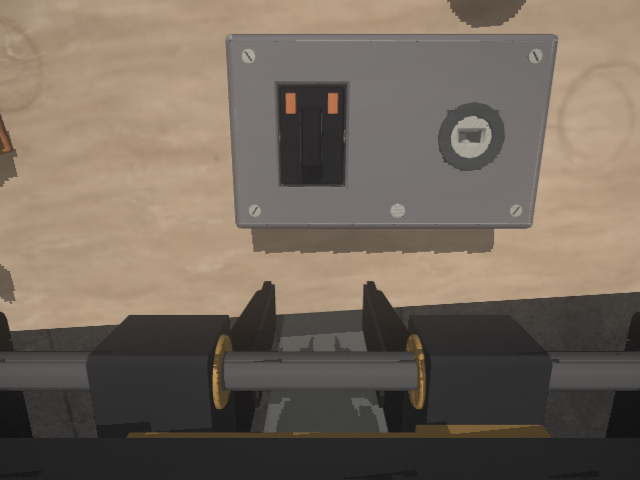

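The battery sits flush: contact spacing matches z=62 and its centre is (480.8, 23.8). The switch is at px (471,135). Next I go to the rack with the tool turned +90°.

Request:
{"method": "move_arm", "body": {
  "commands": [
    [[0.7, 2.2, 0.3], [0, 0, 8.4], 0.4],
    [[0.7, 2.2, 0.3], [0, 0, 8.4], 0.4],
    [[0.7, 2.2, 0.3], [0, 0, 8.4], 0.4],
    [[0.7, 2.2, 0.3], [0, 0, 8.4], 0.4],
    [[0.7, 2.2, 0.3], [0, 0, 8.4], 0.4],
    [[0.7, 2.2, 0.3], [0, 0, 8.4], 0.4],
    [[0.7, 2.2, 0.3], [0, 0, 8.4], 0.4],
    [[0.7, 2.2, 0.3], [0, 0, 8.4], 0.4],
    [[0.7, 2.2, 0.3], [0, 0, 8.4], 0.4],
    [[0.7, 2.2, 0.3], [0, 0, 8.4], 0.4]
  ]
}}

```text
t: 8.65
eef_pos: [481.9, 245.3, 195.3]
tcp_rot: [-3.141, 0.001, 1.405]
ft_force: [0.8, -0.9, 0.4]
opening: 0.404
grip_force: 0.0
```

Request:
{"method": "move_arm", "body": {
  "commands": [
    [[1, 2.2, 0.3], [0, 0, 8.4], 0.4],
    [[1, 2.2, 0.3], [0, 0, 8.4], 0.4],
    [[0, 0, 0], [0, 0, 0], 0.4],
    [[0, 0, 0], [0, 0, 0], 0.4]
  ]
}}

```text
t: 9.05
eef_pos: [501.1, 288.2, 201.0]
tcp_rot: [-3.14, 0.001, 1.69]
ft_force: [-0.4, 0.1, -0.3]
opening: 0.399
grip_force: 0.0
```

```bash
python3 - <<'E'
from h import *
s=state(); c=camera_info('wrist'); I=read_camera('wrist'); cv2.imwrite('pics/w6.png',I)
print(s['t'],s['eef_pos'].round(1),s['tcp_rot'].round(3),s['joints'].round(2))
np.savez('w6.npz',K=c['K'],M=c['cam_to_world'])
E
```

```text
9.05 [501.1 288.2 201. ] [-3.14e+00  1.00e-03  1.69e+00] [ 0.41  0.44  1.69 -0.    1.01  0.29]
```

View pics/w6.png

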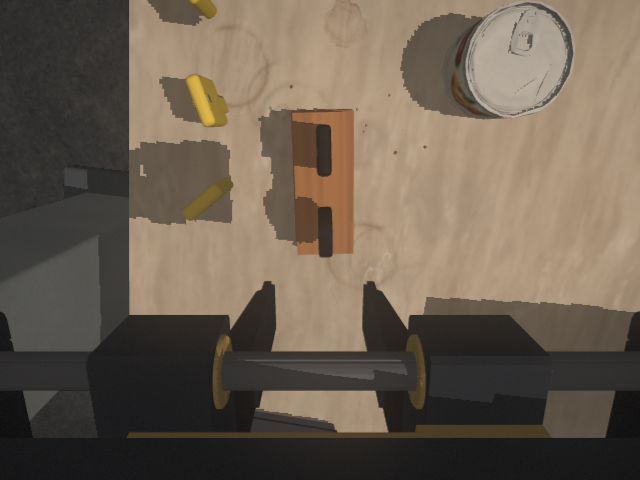

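The wrist view (up = +y, right = +x) shows the rack at px (292–353, 110–254). The flat key's head edge is at (323,150), the pin key is at (325,232), and the yellow decoys are at the left. I'll take a second view from a shifted pose.

Request:
{"method": "move_arm", "body": {
  "commands": [
    [[-1.2, 2, -1.5], [0, 0, 0], 0.4],
    [[-1.2, 2, -1.5], [0, 0, 0], 0.4],
    [[0, 0, 0], [0, 0, 0], 0.4],
    [[0, 0, 0], [0, 0, 0], 0.4]
  ]
}}

```text
t: 9.5
eef_pos: [477.0, 327.4, 172.1]
tcp_rot: [-3.141, 0.0, 1.691]
ft_force: [-0.2, -1.0, -0.7]
opening: 0.4
grip_force: 0.0
```

```bash
python3 - <<'E'
from h import *
s=state(); c=camera_info('wrist'); I=read_camera('wrist'); cv2.imwrite('pics/w7.png',I)
print(s['t'],s['eef_pos'].round(1),s['tcp_rot'].round(3))
np.savez('w7.npz',K=c['K'],M=c['cam_to_world'])
C=[dict(K=d['K'],cam_to_world=d['M']) for d in (np.load('w6.npz'),np.load('w7.npz'))]
W=plane(C[0],(323,150),80); R=[]
for c,n in zip(C,('w6','w7')):
    I=cv2.imread(f'pics/{n}.png'); g=I.max(2); u=px(c,W).astype(int)
    x,y=u-45; t=g[y:y+90,x:x+90]; m=(t<62).astype(np.uint8); N,l,st,ce=cv2.connectedComponentsWithStats(m)
    cen=[i for i in range(1,N) if st[i,4]>150]; j=min(cen,key=lambda i:np.hypot(*(ce[i]-45)))
    cn=cv2.findContours((l==j).astype(np.uint8),0,1)[0][0]; r=cv2.minAreaRect(cn); print(n,st[j]+[x,y,0,0,0],np.round(r[0],1)+[x,y],np.round(r[1],1),round(r[2],1))
    bp=cv2.boxPoints(r)+[x,y]; bp=bp[np.argsort(bp[:,1])]; a,b=bp[:2].mean(0),bp[2:].mean(0); R.append((a,b))
    A,B=plane(c,a,86),plane(c,b,86); print('ends@86',A.round(1),B.round(1),'len',np.linalg.norm(A-B).round(1),'yaw',np.arctan2(-(A-B)[0],(A-B)[1]).round(3))
    cv2.imwrite(f'pics/{n}c.png',cv2.resize(I[y:y+90,x:x+90],None,fx=4,fy=4))
for i in (0,1): print(tri(C[0],R[0][i],C[1],R[1][i]))
cv2.imwrite('pics/w67.png',np.hstack([cv2.imread('pics/w6c.png'),cv2.imread('pics/w7c.png')]))
E
```

```text
9.5 [477.  327.4 172.1] [-3.141  0.     1.691]
w6 [316 125  15  51 700] [323. 150.] [50. 14.] 90.0
ends@86 [495. 364.  86.] [498.9 332.1  86. ] len 32.2 yaw 0.122
w7 [344 187  18  60 917] [352.5 216.5] [59. 17.] 90.0
ends@86 [492.8 369.6  86. ] [498.  332.8  86. ] len 37.2 yaw 0.141
(array([495.77971759, 364.36220949,  49.11548758]), np.float64(1.2616362830267218))
(array([498.83274858, 331.34945854,  80.45501162]), np.float64(0.3796718441916426))
```

View pics/w67.png

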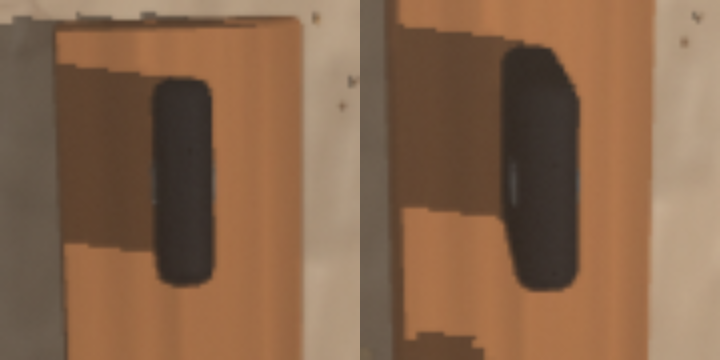

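The crops show only the flat head from above, aligned with the tool. The key centre is about (497, 348.2) with its head top near 86 and yaw 0.12. I'll grasp it.

Request:
{"method": "move_arm", "body": {
  "commands": [
    [[1, 1, 0], [0, 0, 0], 0.4],
    [[1, 1.1, -2], [0, 0, 0], 0.4],
    [[0, 0, -3.5], [0, 0, 0], 0.4],
    [[0, 0, -2], [0, 0, 0], 0.4],
    [[0, 0, 0], [0, 0, 0], 0.4],
    [[0, 0, 0], [0, 0, 0], 0.4]
  ]
}}

```text
t: 10.15
eef_pos: [497.8, 348.5, 98.1]
tcp_rot: [3.141, -0.0, 1.69]
ft_force: [-1.0, 0.2, -0.2]
opening: 0.399
grip_force: 0.0
```

Request:
{"method": "move_arm", "body": {
  "commands": [
    [[-0.1, 0, -2], [0, 0, 0], 0.4],
    [[0, 0, -2], [0, 0, 0], 0.4],
    [[0, 0, -1], [0, 0, 0], 0.4],
    [[0, 0, 0], [0, 0, 0], 0.2],
    [[0, 0, 0], [0, 0, 0], 0.1],
    [[0, 0, 0], [0, 0, 0], 0],
    [[0, 0, 0], [0, 0, 0], 0],
    [[0, 0, 0], [0, 0, 0], 0]
  ]
}}

```text
t: 10.95
eef_pos: [496.3, 349.1, 47.9]
tcp_rot: [3.14, -0.0, 1.692]
ft_force: [-0.5, -0.2, 4.7]
opening: 0.1
grip_force: 30.0
```

Request:
{"method": "move_arm", "body": {
  "commands": [
    [[0, 0, 1.5], [0, 0, 0], 0],
    [[0, 0, 2.5], [0, 0, 0], 0],
    [[0, 0, 3], [0, 0, 0], 0],
    [[0, 0, 3], [0, 0, 0], 0],
    [[0, -2, 0.2], [0, 0, -1], 0],
    [[-0.2, -4.4, 0], [0, 0, -1], 0],
    [[-0.2, -4.4, 0], [0, 0, -1], 0],
    [[-0.2, -4.4, 0], [0, 0, -1], 0],
    [[-0.2, -4.4, 0], [0, 0, -1], 0],
    [[-0.2, -4.4, 0], [0, 0, -1], 0]
  ]
}}

```text
t: 11.95
eef_pos: [484.9, 106.8, 149.3]
tcp_rot: [-3.141, 0.0, 1.586]
ft_force: [0.7, -0.2, 0.2]
opening: 0.104
grip_force: 30.0
```

Request:
{"method": "move_arm", "body": {
  "commands": [
    [[-0.2, -4.4, 0], [0, 0, -1], 0],
    [[-0.2, -4.4, 0], [0, 0, -1], 0],
    [[-0.2, -4.4, 0], [0, 0, -1], 0],
    [[-0.2, -4.4, 0], [0, 0, -1], 0],
    [[-0.2, -4.4, 0], [0, 0, -0.9], 0],
    [[-0.2, -2.6, 0], [0, 0, 0], 0],
    [[0, 0, 0], [0, 0, 0], 0],
    [[0, 0, 0], [0, 0, 0], 0]
  ]
}}

```text
t: 12.75
eef_pos: [473.1, -137.4, 149.1]
tcp_rot: [-3.141, -0.0, 1.499]
ft_force: [0.7, 0.4, -0.5]
opening: 0.106
grip_force: 30.0
```

```bash
python3 - <<'E'
from h import *
s=state(); c=camera_info('wrist'); I=read_camera('wrist'); cv2.imwrite('pics/w8.png',I)
print(s['t'],s['eef_pos'].round(1),s['tcp_rot'].round(3),s['joints'].round(2),s['opening'],s['ft_force'].round(1))
np.savez('w8.npz',K=c['K'],M=c['cam_to_world']); print(px(c,(474.5,-76,62)))
E
```

```text
12.75 [ 473.1 -137.4  149.1] [-3.141 -0.     1.499] [-0.42  0.39  1.95  0.    0.8  -0.35] 0.10560442122427814 [ 0.7  0.4 -0.5]
[313.23200409 151.12527888]
```

View pics/w8.png

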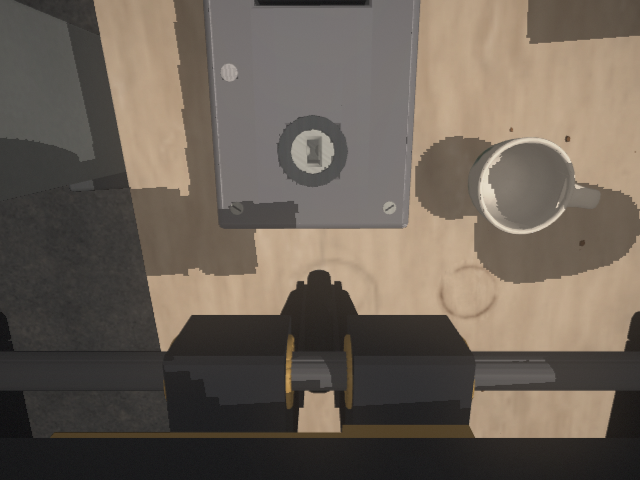

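The view shows the switch collar at px (313,151) with an upright keyway, the cup clear at (525,185), and the key head held at (319,275). The rest I'll measure numerically.

```bash
python3 - <<'E'
from h import *
for n in ('w3','w5','w8'):
    d=np.load(n+'.npz'); c=dict(K=d['K'],cam_to_world=d['M']); I=cv2.imread(f'pics/{n}.png'); g=cv2.cvtColor(I,cv2.COLOR_BGR2GRAY)
    u=px(c,(474.5,-76,63)); x,y=u.astype(int)-45; t=g[y:y+90,x:x+90]
    D=np.hypot(*(np.indices(t.shape)[::-1]-np.array(u-[x,y]).reshape(2,1,1)))
    m=((t>115)&(D<26)).astype(np.uint8); cn=max(cv2.findContours(m,0,1)[0],key=cv2.contourArea); e=cv2.fitEllipse(cv2.convexHull(cn)); p=plane(c,np.array(e[0])+[x,y],62)
    m2=((t<75)&(D<44)).astype(np.uint8); m2=cv2.morphologyEx(m2,cv2.MORPH_OPEN,np.ones((3,3)))
    cn2=max(cv2.findContours(m2,0,1)[0],key=cv2.contourArea); e2=cv2.fitEllipse(cv2.convexHull(cn2)); q=plane(c,np.array(e2[0])+[x,y],64)
    print(n,'core',p[:2].round(1),np.round(e[1],1),'collar',q[:2].round(1),np.round(e2[1],1))
    if n=='w8':
        k=((t<110)&(D<15)).astype(np.uint8); N,l,st,ce=cv2.connectedComponentsWithStats(k)
        print('slot',[(st[i].tolist(),plane(c,ce[i]+[x,y],62)[:2].round(1).tolist()) for i in range(1,N) if st[i,4]>15])
        print(g[262:282:1,319].tolist()); print('row275',g[275,290:350].tolist()); print('head end z187 rows',[(r,plane(c,(319,r),187.2).round(1).tolist()) for r in (268,272,276)])
E
```

```text
Traceback (most recent call last):
ValueError: max() iterable argument is empty
```

```bash
cat > sw.py <<'E'
from h import *
for n in ('w3','w5','w8'):
    d=np.load(n+'.npz'); c=dict(K=d['K'],cam_to_world=d['M']); I=cv2.imread(f'pics/{n}.png'); g=cv2.cvtColor(I,cv2.COLOR_BGR2GRAY)
    u=px(c,(474.5,-76,63)); x,y=u.astype(int)-45; t=g[y:y+90,x:x+90]
    D=np.hypot(*(np.indices(t.shape)[::-1]-np.array(u-[x,y]).reshape(2,1,1)))
    a=t[(D>26)&(D<31)].mean(); b=np.percentile(t[D<18],85); o=np.median(t[D>42]); print(n,u.round(1),'collar',a.round(),'core',b,'top',o)
    def fit(m,z):
        cn=max(cv2.findContours(m.astype(np.uint8),0,1)[0],key=cv2.contourArea); e=cv2.fitEllipse(cv2.convexHull(cn)); return plane(c,np.array(e[0])+[x,y],z)[:2].round(1),np.round(e[1],1)
    print('core',fit((t>(a+b)/2)&(D<27),62),'collar',fit((t<(a+o)/2)&(D<42),64))
    if n=='w8':
        k=((t<(a+b)/2+15)&(D<15)).astype(np.uint8); N,l,st,ce=cv2.connectedComponentsWithStats(k)
        print('slot',[(st[i].tolist(),plane(c,ce[i]+[x,y],62)[:2].round(1).tolist()) for i in range(1,N) if st[i,4]>15])
        print(g[262:284,319].tolist()); print('row275',g[275,295:345].tolist()); print([(r,plane(c,(319,r),187.2).round(1).tolist()) for r in (268,272,276)])
E
python3 sw.py
```

```text
w3 [385.4 185. ] collar 83.0 core 172.0 top 120.0
core (array([474., -76.]), array([39.7, 42. ])) collar (array([474.5, -75.7]), array([67. , 70.2]))
w5 [471.3 135.8] collar 77.0 core 164.0 top 114.0
core (array([474., -76.]), array([38.7, 43.1])) collar (array([474.3, -75.3]), array([65.2, 72.8]))
w8 [313.2 151.2] collar 81.0 core 169.0 top 118.0
core (array([473.9, -75.9]), array([42.6, 43.7])) collar (array([473.8, -75.5]), array([72.3, 73.3]))
slot [([39, 31, 15, 30, 375], [475.3, -76.1])]
[158, 157, 157, 159, 163, 165, 168, 142, 63, 50, 51, 50, 50, 50, 50, 50, 48, 51, 50, 49, 50, 51]
row275 [166, 165, 165, 164, 164, 164, 164, 166, 167, 169, 169, 171, 170, 100, 54, 50, 51, 49, 51, 50, 51, 50, 50, 50, 50, 50, 51, 50, 49, 50, 51, 50, 50, 50, 94, 161, 176, 176, 174, 174, 173, 173, 174, 174, 174, 176, 176, 177, 177, 177]
[(268, [475.9, -106.4, 187.2]), (272, [475.8, -107.7, 187.2]), (276, [475.7, -109.1, 187.2])]
```

Request:
{"method": "move_arm", "body": {
  "commands": [
    [[0.1, 2, 0], [0, 0, 0.2], 0],
    [[0, 2.2, -1], [0, 0, 0], 0],
    [[0, 2, -1.5], [0, 0, 0], 0],
    [[0, 0, -1.5], [0, 0, 0], 0],
    [[0, 0, 0], [0, 0, 0], 0],
    [[0, 0, 0], [0, 0, 0], 0],
    [[0, 0, 0], [0, 0, 0], 0]
  ]
}}

```text
t: 13.5
eef_pos: [475.2, -75.0, 109.8]
tcp_rot: [3.141, 0.0, 1.505]
ft_force: [0.6, 0.6, -0.0]
opening: 0.105
grip_force: 30.0
```

Request:
{"method": "move_arm", "body": {
  "commands": [
    [[-0.12, 0.02, 0], [0, 0, 0], 0],
    [[0, 0, -0.4], [0, 0, 0], 0],
    [[0, 0, -0.4], [0, 0, 0], 0],
    [[0, 0, -0.3], [0, 0, 0], 0],
    [[0, 0, -0.3], [0, 0, 0], 0],
    [[0, 0, -0.2], [0, 0, 0], 0],
    [[0, 0, 0], [0, 0, 0], 0],
    [[0, 0, 0], [0, 0, 0], 0]
  ]
}}

```text
t: 14.3
eef_pos: [473.7, -74.9, 93.1]
tcp_rot: [-3.142, -0.0, 1.505]
ft_force: [-0.0, -0.2, -1.1]
opening: 0.105
grip_force: 30.0
```

Request:
{"method": "move_arm", "body": {
  "commands": [
    [[0, 0, -0.2], [0, 0, 0], 0],
    [[0, 0, -0.3], [0, 0, 0], 0],
    [[0, 0, -0.3], [0, 0, 0], 0],
    [[0, 0, -0.2], [0, 0, 0], 0],
    [[0, 0, 0], [0, 0, 0], 0],
    [[0, 0, 0], [0, 0, 0], 0]
  ]
}}

```text
t: 14.9
eef_pos: [473.6, -74.8, 82.9]
tcp_rot: [-3.141, -0.0, 1.505]
ft_force: [1.1, 0.1, -2.2]
opening: 0.103
grip_force: 30.0
```

Request:
{"method": "move_arm", "body": {
  "commands": [
    [[0, 0, -0.2], [0, 0, 0], 0],
    [[0, 0, -0.3], [0, 0, 0], 0],
    [[0, 0, -0.3], [0, 0, 0], 0],
    [[0, 0, -0.2], [0, 0, 0], 0],
    [[0, 0, -0.1], [0, 0, 0], 0],
    [[0, 0, 0], [0, 0, 0], 0],
    [[0, 0, 0], [0, 0, 0], 0]
  ]
}}

```text
t: 15.6
eef_pos: [473.8, -74.9, 71.9]
tcp_rot: [3.142, 0.0, 1.505]
ft_force: [0.3, -0.4, -2.5]
opening: 0.103
grip_force: 30.0
```

Request:
{"method": "move_arm", "body": {
  "commands": [
    [[0, 0, -0.1], [0, 0, 0], 0],
    [[0, 0, -0.1], [0, 0, 0], 0],
    [[0, 0, 0], [0, 0, 0], 0],
    [[0, 0, 0], [0, 0, 0], 0]
  ]
}}

```text
t: 16.0
eef_pos: [473.9, -74.9, 71.2]
tcp_rot: [3.14, 0.0, 1.505]
ft_force: [-2.9, -0.6, 18.3]
opening: 0.107
grip_force: 30.0
```

Request:
{"method": "move_arm", "body": {
  "commands": [
    [[0, 0, 0.05], [0, 0, 0], 0],
    [[0, -0.01, 0], [0, 0, -7.8], 0],
    [[0, -0.01, 0], [0, 0, -7.8], 0],
    [[0.01, -0.01, 0], [0, 0, -7.8], 0],
    [[0.01, -0.01, 0], [0, 0, -7.8], 0],
    [[0.01, -0.01, 0], [0, 0, -7.8], 0],
    [[0.01, -0.01, 0], [0, 0, -7.8], 0]
  ]
}}

```text
t: 16.7
eef_pos: [474.6, -75.5, 71.5]
tcp_rot: [3.14, -0.001, 0.683]
ft_force: [-0.4, 2.5, 13.0]
opening: 0.104
grip_force: 30.0
```

Request:
{"method": "move_arm", "body": {
  "commands": [
    [[0.01, -0.01, 0], [0, 0, -7.8], 0],
    [[0.01, -0.01, 0], [0, 0, -7.8], 0],
    [[0.01, -0.01, 0], [0, 0, -7.8], 0],
    [[0.01, -0.01, 0], [0, 0, -7.8], 0],
    [[0.01, -0.01, 0], [0, 0, -7.8], 0],
    [[0.01, 0, 0], [0, 0, -7.8], 0],
    [[0, 0, 0], [0, 0, 0], 0],
    [[0, 0, 0], [0, 0, 0], 0],
    [[0, 0, 0], [0, 0, 0], 0],
    [[0, 0, 0], [0, 0, 0], 0]
  ]
}}

```text
t: 17.7
eef_pos: [474.9, -76.3, 71.5]
tcp_rot: [3.141, -0.001, -0.128]
ft_force: [-2.8, -2.3, 14.1]
opening: 0.106
grip_force: 30.0
```

```bash
python3 - <<'E'
from h import *
s=state(); print({k:np.round(s[k],3) for k in('t','eef_pos','tcp_rot','ft_force','moment','opening','grip_force')})
c=camera_info('wrist'); I=read_camera('wrist'); h=cv2.cvtColor(I,cv2.COLOR_BGR2HSV); cv2.imwrite('pics/w9.png',I)
# contacts of battery in view?
o=((h[...,0]<14)&(h[...,1]>110)&(h[...,2]>90)).astype(np.uint8);N,l,st,ce=cv2.connectedComponentsWithStats(o)
for i in range(1,N):
    if st[i,4]>100: print(plane(c,ce[i],62).round(1),st[i,4])
E
```

```text
{'t': np.float64(17.7), 'eef_pos': array([474.94 , -76.312,  71.523]), 'tcp_rot': array([ 3.141e+00, -1.000e-03, -1.280e-01]), 'ft_force': array([-2.804, -2.306, 14.136]), 'moment': array([-0.436,  0.579,  0.121]), 'opening': np.float64(0.106), 'grip_force': np.float64(30.003)}
[500.4   9.4  62. ] 350
[502.1  35.2  62. ] 346
```

The tool turned 1.63 rad and the wrist moment of 0.12 Nm matches the spring at a quarter turn. The key is pressed home and gripped, so I'm handing in.

```bash
python3 -c "
from cell import env; print(env.job_done())"
```

```text
the job is handed in; nothing more can be done
None
```

I handed the job in at 17.7 s: the battery is flush in the bay, and the flat key is home in the switch, turned about 94° clockwise, and still gripped at 30 N. The judge gave no verdict; the wrist moment (0.12 Nm) matches the switch spring at a quarter turn.

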